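# Sight the target collar in the swivel mirror

## Task

Take the bored wooden collar (not the solid disc) out of the tray, thread it onto the pin of the post so that it sits fully down on the shoulder, and let it go. Then grip the tab on top of the sprung mirror and turn it until the little camera on the stand sees the middle of the collar reflected at the mirror's axis, and finish while still gripping the tab and holding the mirror still at that angle. Leave the solid disc and the other tools where they lie.

Things in the scene. Friction and masses are not known exactly. Their poses are not given: they have to be found in the camera images.
- collar: Plain light wooden collar, a cylinder 40 mm in diameter and 36 mm tall with a 14 mm bore right through along its z axis; loose (about 35 g), standing upright in the tray, its underside on the tray floor. Origin: centre of its underside, z up. It is the marker that the camera must see.
- disc: Plain solid light wooden disc, 40 mm in diameter, 36 mm tall, no bore; loose, standing in the tray beside the collar, 75 mm or more away along the tray's y axis, on either side of it. Origin: centre of its underside. Leave it.
- tray: Low open wooden tray, fixed, 150 mm (x) by 220 mm (y), 12 mm high, walls and floor 6 mm thick. Origin: centre of its underside, on the table. Collar and disc stand within 15 mm of its long (y) centre line, one near y +48 mm, one near -48 mm; grasp with the fingers closing along the tray's x.
- post: Fixed post: dark wooden foot 68 mm across, column 26 mm in diameter with a flat shoulder 60 mm above the table, and on it an upright brass pin 9 mm in diameter, tapered over its last 8 mm, tip 106 mm above the table. Origin: on the axis, at table level. The seated collar's underside rests on the shoulder.
- stand: Fixed sighting stand: dark wooden base 12 mm thick, with a round end 100 mm in diameter under the mirror and a bar 60 mm wide running to its y end, where a small black camera (44 x 40 x 36 mm) stands on a pillar, its top at 96 mm. Origin: on the mirror's vertical axis, at table level; y axis: from the mirror's axis to the camera; z up.
- lens (a point): Centre of the camera's lens, 158 mm along y of the stand from the mirror's axis and 78 mm above the table. The camera looks level along -y of the stand, straight at the mirror's axis.
- tab (a point): Grip point on the mirror's axis, 130 mm above the table: middle of an upright brass tab on top of the mirror, 12 mm thick (x), 32 mm long (y), from 110 to 150 mm above the table. x axis: normal of the reflecting face; y: level, in the mirror's plane; z up. Pinch with the fingers closing along x.
- mirror (a joint): Turn of the mirror about its vertical axis, 0 to 1.4 rad, anticlockwise from above. At 0 its face looks straight at the camera (normal along the stand's y); a light spring (0.05 N m per rad) returns it to 0 when let go. The camera's line of sight leaves the mirror turned by twice this value, anticlockwise, from the direction to the camera. Mirror: 64 mm wide, its face in the axis plane.
- sightline (a point): Point on the mirror's axis at lens height, 78 mm up. x axis: the direction in which the camera sees by way of the mirror, shown by the brass pointer under the mirror (70 mm long, 15 mm above the table, geared to turn twice as far as the mirror). When the collar's middle lies straight along x, the camera sees it at the mirror's axis.
- baren: Bystander: round baren 128 mm across and 41 mm high with a bamboo-leaf cover and arched grip. Origin: centre of its underside.
- pebble: Bystander: soapstone pebble 52 mm across, 25 mm high. Origin: centre of its underside.
- canister: Bystander: squat dull tin canister 84 mm across, 65 mm high. Origin: centre of its underside.
- brush: Bystander: hand brush lying on the table. Origin: under it, on the table.
- mallet: Bystander: mallet lying on the table. Origin: under it, on the table.

How it is judged:
By the outcome, as a careful person would: the job done as asked, in the order asked, and still so for the second after the job is handed in, while the arm keeps its last pose, push and grip.
It also fails if it takes over 58 s, if anything falls off the work surface, if the arm or the gripper's body presses on something with over 40 N, if the wrist force passes 120 N, or if a joint passes its speed limit or range.

## Robot

A 7-joint arm with a two-finger parallel gripper is mounted at the origin on the work surface. World frame = base frame: x ahead of the robot, y to its left, z up, the work surface at z = 0. Lengths are in m, angles in rad, forces in N, time in s.
With the tool pointing down it reaches from about 0.35 to 0.9 m from the base axis. Payload 7.2 kg.
Tool frame: the origin (TCP) lies midway between the tips of the shut fingers; the grasp point (between the pads) lies 19 mm behind it; z points along the fingers, y is the line along which they close (so a half turn about z gives the same grasp; the last joint's range is limited). The gripper opens to 85 mm and grips with 20 to 120 N. Pads are 22 mm wide; open, the fingers measure 114 mm over their backs; the gripper's body (76 mm by 85 mm) begins 54 mm behind the grasp point. The pads swing forward as they close: fully open they stand 13 mm farther back than shut.
Start: joints at [-1.382, 0.411, -0.013, 1.596, 0.006, 1.134, -0.082], TCP at [0.159, 0.605, 0.231] pointing down, gripper open.
Joint ranges: [-2.95, 2.95], [-0.29, 1.99], [-1.47, 1.44], [0.14, 2.54], [-1.03, 4.17], [0.13, 1.85], [-2.86, 2.86]. Speed limits (rad/s): [2.39, 2.39, 3.01, 3.01, 3.14, 3.14, 3.14].

## Interface

Orientations are given as a unit quaternion [x, y, z, w].
In Python, from rig import robot gives the robot as it stands. The module is installed in compiled form; this text tells all that it offers.
- The arm moves only by the tool play_rows, never from a script. Its argument "rows" is a list that holds one entry, the list of rows, each a list of 7 numbers: the shift along the tool's x, y, z each as a share of 0.02 m, from -1 to 1, then the turn, a rotation vector about the tool's x, y, z each as a share of 4 degrees, from -1 to 1, then the opening in per cent of the stroke, from 0 (shut) to 100 (fully open). A call has 1 to 8 rows; each row shifts and turns the commanded pose from where the row before left it, along the tool's axes as they then stand; what a row does not reach is not made up. A row lasts 1/12 s, in which the tool goes at most 41.7 mm and 7.16 degrees, less where a joint would pass 70% of its speed; a pose out of reach is approached as far as the arm can. A call with a number of a shift or a turn outside -1 to 1 is refused whole. A call with a gripper value outside its range is refused whole. The fingers move at their own pace and stop on an object; "grip_force" is the grip in N (left out, the last holds). Time passes only in rows, so rows that do not move let the fingers close. It gives the time, the measured TCP pose, the force, the opening and the grip force at its end, in the units of the state.
- robot.get_obs(): the state, without advancing time (a new reading comes with each control period).
- robot.camera(name): name is "side" or "top"; returns a dict with "img" (384x512x3 uint8, red, green, blue), "intrinsics" (3x3 intrinsics, pixels), "distortion" ([k1, k2, p1, p2, k3] as OpenCV has them; the pictures are not rectified), "rvec" (rotation vector, rad) and "tvec" (3), from world to camera coordinates, as OpenCV has them. Camera axes: x right, y down, z forward; pixel columns grow to the right and rows downward; lengths in m; the calibration is good to about 2 mm. A picture is of the moment at which its call begins. There is no depth.
- robot.close_job(): hands the job in; it is judged then, once.
The state is a dict: "time_s": time; "joints": joint angles; "joint_velocities": joint speeds; "joint_torque": joint torques, N m; "tcp_pos": TCP position; "eef_rot": TCP orientation; "force": force on the tool from outside, world axes, zero at the start; "torque": the same for the moment, N m; "finger_gap": opening from 0.0 (shut) to 1.0 (fully open); "grip_force": force on a finger pad.
Only numpy, scipy, OpenCV 4.12 (cv2) and the standard library are available. Lean on these libraries where they do the work, as an engineer would, in place of code of your own. Each camera call takes 0.05 s, during which the arm holds its last target. There are 200 camera calls.

## Working session

There is one attempt and no reset: what is moved stays moved. The work goes in short steps, Python scripts to look and compute and a tool call to move; the robot and the scene stay as the last step left them, time stands still between calls to the robot, and variables do not carry over. Pictures are saved under pics/ and viewed, at most 10 in all, crops included, and the job is handed in when it is done.

Besides the shell and the picture viewer there is one more tool, called after "Call:" as name(argument=value, ...) on one line, values as JSON. play_rows: Moves the arm, as the interface text tells. Shift numbers are shares of 0.02 m and turn numbers shares of 4 degrees, none past 1 either way. Its arguments: {"type":"object","properties":{"rows":{"type":"array"},"grip_force":{"type":"number"}},"required":["rows"]}

```bash
mkdir -p pics; cat > h.py <<'E'
import numpy as np, cv2
from rig import robot
from scipy.spatial.transform import Rotation as R
def snap(n,f):
    c=robot.camera(n); cv2.imwrite('pics/'+f,c['img'][:,:,::-1]); np.savez('pics/'+f+'.npz',**c); return c
def ray(c,uv):
    Rm=cv2.Rodrigues(np.array(c['rvec'],float))[0]; t=np.array(c['tvec'],float).ravel()
    p=cv2.undistortPoints(np.array(uv,float).reshape(-1,1,2),np.array(c['intrinsics']),np.array(c['distortion'])).reshape(-1,2)
    d=np.c_[p,np.ones(len(p))]@Rm; return -Rm.T@t,d
def onz(c,uv,z):
    o,d=ray(c,uv); return o+d*((z-o[2])/d[:,2])[:,None]
def proj(c,P):
    return cv2.projectPoints(np.array(P,float).reshape(-1,1,3),np.array(c['rvec'],float),np.array(c['tvec'],float),np.array(c['intrinsics']),np.array(c['distortion']))[0].reshape(-1,2)
E
python3 - <<'E'
from h import *
for n in ('top','side'):
    c=snap(n,n+'0.png'); o,d=ray(c,[[256,192]]); print(n,o,d,c['intrinsics'])
o=robot.get_obs(); print(o)
E
```

```text
top [ 0.4582652  -0.08711515  1.26778214] [[ 0.06008312 -0.01588754 -0.99823605]] [[371.93781382   0.         249.26549325]
 [  0.         371.93781382 190.83943575]
 [  0.           0.           1.        ]]
side [0.13986018 0.65732893 1.02106634] [[ 0.32613173 -0.58542313 -0.74245798]] [[383.90270455   0.         249.56305504]
 [  0.         383.90270455 189.42916044]
 [  0.           0.           1.        ]]
{'time_s': 0.1, 'joints': array([-1.38219974,  0.41183687, -0.01272132,  1.59695685,  0.00558927,
        1.1342879 , -0.08218574]), 'joint_velocities': array([ 0.00071375, -0.0003223 ,  0.00073844, -0.00204035,  0.00026101,
        0.00201965, -0.00043996]), 'joint_torque': array([ 3.38688304e-03, -6.01828694e+01,  6.84568863e-01, -3.00092912e+01,
        1.40566734e-02,  6.36823213e-03,  1.56108581e-05]), 'tcp_pos': array([0.15865518, 0.60407073, 0.23052797]), 'eef_rot': array([ 1.28024710e-01,  9.91770712e-01, -7.25130067e-04, -4.87378749e-05]), 'force': array([-0.48254854,  0.62228439, -0.17987275]), 'torque': array([ 0.02154814, -0.02002157,  0.01388561]), 'grip_force': 0.0, 'finger_gap': 1.0029952936992539}
```

View pics/top0.png

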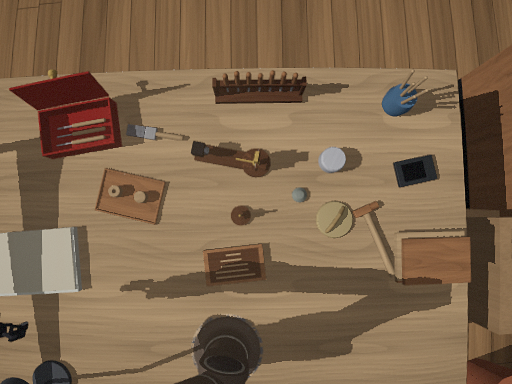

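View pics/side0.png

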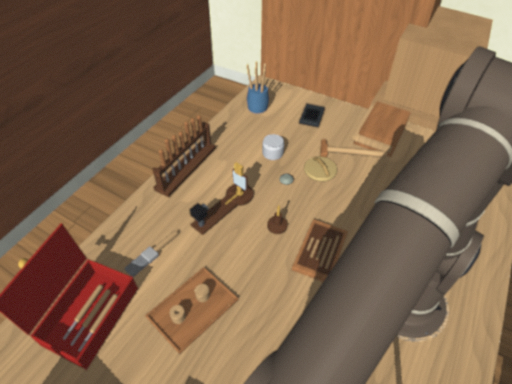

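The top view shows the tray near (131,195), with the bored collar at about (114,190) and the solid disc at about (140,197). The post is at (241,215), the mirror at (257,160) and the stand camera at (200,150). I'll enlarge those areas next.

```bash
python3 - <<'E'
import cv2,numpy as np
t=cv2.imread('pics/top0.png'); s=cv2.imread('pics/side0.png')
a=cv2.resize(t[130:230,90:290],(800,400),interpolation=cv2.INTER_CUBIC)
b=np.hstack([cv2.resize(s[150:250,180:300],(400,333),interpolation=cv2.INTER_CUBIC),cv2.resize(s[260:355,140:254],(400,333),interpolation=cv2.INTER_CUBIC)])
cv2.imwrite('pics/z.png',cv2.resize(np.vstack([a,b]),(655,600)))
E
```

```text
(no output)
```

View pics/z.png

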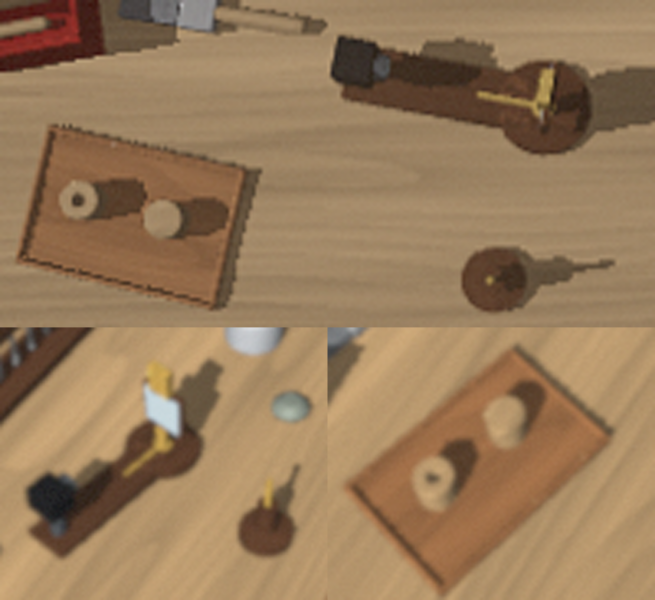

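The enlarged crops confirm the bored collar at about top px (113.8,191) and the solid disc at (140,197). The brass pin stands on the post's foot, and the pointer under the mirror points at the camera. Next I'll measure with masks.

```bash
cat > m.py <<'E'
from h import *
def load(f): return np.load('pics/'+f+'.npz')
def comp(mask,near,amin=4):
    n,l,s,ce=cv2.connectedComponentsWithStats(mask.astype(np.uint8))
    i=[k for k in range(1,n) if s[k,4]>=amin]; k=min(i,key=lambda k:np.hypot(*(ce[k]-near))); return ce[k],s[k,4],(l==k)
def tri(ca,ua,cb,ub):
    o1,d1=ray(ca,[ua]);o2,d2=ray(cb,[ub]);d1=d1[0];d2=d2[0]
    k=np.linalg.lstsq(np.c_[d1,-d2],o2-o1,rcond=None)[0]; p=o1+k[0]*d1;q=o2+k[1]*d2; return (p+q)/2,np.linalg.norm(p-q)
E
python3 - <<'E'
from m import *
t=load('top0.png');s=load('side0.png')
for nm,c,pts in (('top',t,[(114,190),(118,185),(140,197),(125,205),(152,195),(241,215),(232,215),(257,160),(245,158),(220,155),(200,149),(205,150),(256,155),(260,170)]),('side',s,[(178,314),(182,320),(200,292),(170,330),(220,300),(277,225),(278,215),(240,172),(239,182),(232,200),(200,213),(240,200)])):
    im=c['img'];hs=cv2.cvtColor(im,cv2.COLOR_RGB2HSV)
    for p in pts: print(nm,p,im[p[1],p[0]],hs[p[1],p[0]])
E
```

```text
top (114, 190) [74 59 45] [ 14 100  74]
top (118, 185) [123  86  61] [ 12 129 123]
top (140, 197) [162 136 102] [ 17  94 162]
top (125, 205) [139  98  68] [ 13 130 139]
top (152, 195) [92 66 44] [ 14 133  92]
top (241, 215) [72 57 37] [ 17 124  72]
top (232, 215) [96 67 46] [ 13 133  96]
top (257, 160) [171 146  85] [ 21 128 171]
top (245, 158) [103  70  48] [ 12 136 103]
top (220, 155) [62 45 33] [ 12 119  62]
top (200, 149) [56 47 44] [ 8 55 56]
top (205, 150) [86 84 84] [ 0  6 86]
top (256, 155) [173 146  84] [ 21 131 173]
top (260, 170) [86 57 40] [ 11 136  86]
side (178, 314) [168 139 100] [ 17 103 168]
side (182, 320) [132 108  78] [ 17 104 132]
side (200, 292) [188 154 111] [ 17 104 188]
side (170, 330) [151 104  66] [ 13 144 151]
side (220, 300) [158 110  71] [ 13 140 158]
side (277, 225) [97 64 47] [ 10 131  97]
side (278, 215) [154 122  65] [ 19 147 154]
side (240, 172) [189 151  76] [ 20 152 189]
side (239, 182) [202 217 222] [ 98  23 222]
side (232, 200) [116  83  50] [ 15 145 116]
side (200, 213) [30 29 32] [130  24  32]
side (240, 200) [95 64 46] [ 11 132  95]
```

```bash
python3 - <<'E'
from m import *
t=load('top0.png');s=load('side0.png')
def hsv(c): return [x.astype(int) for x in cv2.split(cv2.cvtColor(c['img'],cv2.COLOR_RGB2HSV))]
def roi(c,p,r):
    y,x=np.mgrid[:384,:512]; return np.hypot(x-p[0],y-p[1])<r
def hullc(m):
    cs=cv2.findContours(m.astype(np.uint8),cv2.RETR_EXTERNAL,cv2.CHAIN_APPROX_NONE)[0]
    c=cv2.convexHull(np.vstack([k for k in cs]));z=np.zeros(m.shape,np.uint8);cv2.fillConvexPoly(z,c,1)
    ys,xs=np.nonzero(z);return np.array([xs.mean(),ys.mean()]),len(xs),(np.ptp(xs)+1,np.ptp(ys)+1)
U={}
for nm,c,cc,dd,pp,ff in (('t',t,(114,191),(140,197),(240,215),(241,215)),('s',s,(178,314),(203,292),(278,215),(277,225))):
    h,S,v=hsv(c)
    for k,p in (('collar',cc),('disc',dd)):
        ce,a,m=comp((S<117)&(v>105)&roi(c,p,11),p,20); U[nm+k]=hullc(m); print(nm,k,U[nm+k])
    m=roi(c,ff,16)&(S>124)&(v<118)&(h<15); ce,a,m=comp(m,ff,20); print(nm,'foot',hullc(m))
im=t['img']
print('top pin R,G'); 
for y in range(209,222): print(y,' '.join('%3d/%3d'%(h_,v_) for h_,v_ in zip(hsv(t)[0][y,232:252],hsv(t)[2][y,232:252])))
print('side pin')
for y in range(204,226): print(y,' '.join('%3d/%3d'%(h_,v_) for h_,v_ in zip(hsv(s)[0][y,270:288],hsv(s)[2][y,270:288])))
for k in ('collar','disc'):
    p,e=tri(t,U['t'+k][0],s,U['s'+k][0]); print(k,p,e,onz(t,U['t'+k][0],.024),onz(s,U['s'+k][0],.024))
E
```

```text
t collar (array([113.54621849, 190.5210084 ]), 119, (np.int64(12), np.int64(12)))
t disc (array([139.33333333, 196.42982456]), 114, (np.int64(12), np.int64(12)))
t foot (array([240.20136519, 215.24573379]), 293, (np.int64(19), np.int64(19)))
s collar (array([177.23553719, 313.75206612]), 242, (np.int64(15), np.int64(19)))
s disc (array([202.        , 292.37179487]), 234, (np.int64(16), np.int64(18)))
s foot (array([276.94852941, 223.69117647]), 272, (np.int64(19), np.int64(19)))
top pin R,G
209  16/146  13/ 98  12/ 89  12/ 91  12/ 95  11/ 94  11/ 91  13/ 89  13/ 88  14/ 90  12/ 91  13/ 87  11/ 90  13/ 92  11/ 91  10/ 88  13/ 93  18/104  17/100  15/ 98
210  14/117  12/ 89  11/ 94  12/ 95  12/ 96  12/ 94  12/ 95  13/ 89  12/ 88  13/ 88  12/ 92  13/ 91  13/ 91  11/ 90  13/ 73  13/ 72  14/ 76  15/ 96  17/106  15/101
211  13/ 96  12/ 91  13/ 94  13/ 95  12/ 94  13/ 95  11/ 93  11/ 90  13/ 91  11/ 86  11/ 75  15/ 73  13/ 72  12/ 73  13/ 65  14/ 59  14/ 61  15/ 76  15/ 92  17/100
212  12/ 89  12/ 91  12/ 93  13/ 93  12/ 94  12/ 94  11/ 91  11/ 95  11/ 91  13/ 88  11/ 84  14/ 71  13/ 68  15/
[... 4364 characters left out ...]
/ 97  10/ 98  10/ 94  10/ 94  12/ 93  12/ 94  11/ 95  11/ 92  10/ 82  11/ 72  11/ 74  10/ 86  12/ 89  11/ 91  12/ 91  12/ 93  16/104
224  11/ 97  12/ 99  11/ 98  11/ 94  12/ 94  10/ 96  11/ 96  11/ 94  12/ 90  13/ 84  13/ 80  11/ 82  11/ 91  11/ 92  11/ 94  13/ 88  11/ 92  15/104
225  12/ 97  12/ 96  11/101  12/ 98  11/ 99  11/ 99  12/100  10/ 97  11/ 93  11/ 90  11/ 91  13/ 93  10/ 97  11/ 93  12/ 93  11/ 93  12/ 96  15/114
collar [0.54164859 0.3741493  0.02950687] 0.005783456163320448 [[0.54459206 0.37771861 0.024     ]] [[0.54108729 0.37148781 0.024     ]]
disc [0.52075017 0.28534413 0.02768857] 0.005375402040242724 [[0.52334815 0.28775364 0.024     ]] [[0.51959469 0.28298144 0.024     ]]
```

```bash
python3 - <<'E'
from m import *
t=load('top0.png');s=load('side0.png')
print('pin top cam',onz(t,[[239.0,215.1]],.095),'foot',onz(t,[[240.2,215.25]],.012))
print('pin side cam',onz(s,[[277.6,210.4]],.083),'foot',onz(s,[[276.95,223.7]],.01))
print(tri(t,[239.0,215.1],s,[277.6,210.4]))
def hsv(c): return [x.astype(int) for x in cv2.split(cv2.cvtColor(c['img'],cv2.COLOR_RGB2HSV))]
# tray
for nm,c,p,r in (('t',t,(131,195),46),('s',s,(193,306),55)):
    h,S,v=hsv(c);m=((h<=15)&(S>110)).astype(np.uint8);z=np.zeros_like(m);cv2.circle(z,p,r,1,-1);m&=z
    m=cv2.morphologyEx(m,cv2.MORPH_OPEN,np.ones((3,3)));ce,a,mm=comp(m,p,200)
    k=cv2.findContours(mm.astype(np.uint8),0,1)[0][0];b=cv2.boxPoints(cv2.minAreaRect(k)) if nm=='t' else cv2.approxPolyDP(cv2.convexHull(k),6,True).reshape(-1,2)
    P=onz(c,b,.012);print(nm,'tray',P[:,:2],[np.hypot(*(P[i]-P[i-1])[:2]) for i in range(len(P))],[np.degrees(np.arctan2(*(P[i]-P[i-1])[1::-1])) for i in range(len(P))],P.mean(0))
# brass on stand
for nm,c,x0,x1,y0,y1,z in (('t',t,235,275,140,180,.15),('s',s,215,260,155,210,.15)):
    h,S,v=hsv(c);m=(h>=19)&(h<=24)&(S>120)&(v>110);z=np.zeros_like(m);z[y0:y1,x0:x1]=1;m&=z
    n,l,st,ce=cv2.connectedComponentsWithStats(m.astype(np.uint8));print(nm,st[1:].tolist(),ce[1:].tolist())
    for y in range(y0,y1): print(y,''.join('#' if q else '.' for q in m[y,x0:x1]))
# stand base circle, top: dark
h,S,v=hsv(t)
for y in range(138,182): print(y,''.join('B' if v[y,x]<60 else '#' if (h[y,x]<15 and S[y,x]>118 and v[y,x]<125) else '.' for x in range(186,278)))
E
```

```text
pin top cam [[ 0.45671305 -0.05123089  0.095     ]] foot [[ 0.45604634 -0.05273132  0.012     ]]
pin side cam [[ 0.45422521 -0.04872041  0.083     ]] foot [[ 0.45423217 -0.05224351  0.01      ]]
(array([ 0.45603786, -0.05103972,  0.0795526 ]), np.float64(0.0014252990644306963))
t tray [[0.47878006 0.45141036]
 [0.62759164 0.41729152]
 [0.57463891 0.20161601]
 [0.42831703 0.23624828]] [np.float64(0.22100054146642956), np.float64(0.1526727951684123), np.float64(0.2220808895683256), np.float64(0.15036451148374227)] [np.float64(76.80070211800306), np.float64(-12.913327755274128), np.float64(-103.79442435342723), np.float64(166.6839636153034)] [0.52733191 0.32664154 0.012     ]
s tray [[0.56278516 0.20724127]
 [0.42473515 0.2475227 ]
 [0.47958066 0.4530615 ]
 [0.62054329 0.41423141]] [np.float64(0.21489746908404855), np.float64(0.14380681282693217), np.float64(0.2127304091381113), np.float64(0.14621299046201205)] [np.float64(-105.59112757706359), np.float64(163.73335027174804), np.float64(75.05942969034818), np.float64(-15.40094831448016)] [0.52191106 0.33051422 0.012     ]
t [[236, 151, 
[... 8305 characters left out ...]
#######..............
175 ................................................................#############...............
176 ...................................................................#######..................
177 ............................................................................................
178 ............................................................................................
179 ............................................................................................
180 ............................................................................................
181 ............................................................................................
```

Call:
play_rows(rows=[[[-0.98, -0.28, 0.25, 0, 0, 0, 100], [-0.98, -0.28, 0.25, 0, 0, 0, 100], [-0.98, -0.28, 0.25, 0, 0, 0, 100], [-0.98, -0.28, 0.25, 0, 0, 0, 100], [-0.98, -0.28, 0.25, 0, 0, 0, 100], [-0.98, -0.28, 0.25, 0, 0, 0, 100], [-0.98, -0.28, 0.25, 0, 0, 0, 100], [-0.98, -0.28, 0.25, 0, 0, 0, 100]]])

```text
time_s: 0.77
tcp_pos: [0.2997, 0.5205, 0.1906]
eef_rot: [0.128, 0.992, -0.0, -0.0]
force: [0.5, 0.1, -0.7]
finger_gap: 0.998
grip_force: 0.0
```

Call:
play_rows(rows=[[[-0.98, -0.28, 0.25, 0, 0, 0, 100], [-0.98, -0.28, 0.25, 0, 0, 0, 100], [-0.98, -0.28, 0.25, 0, 0, 0, 100], [-0.98, -0.28, 0.25, 0, 0, 0, 100], [-0.98, -0.28, 0.25, 0, 0, 0, 100], [-0.98, -0.28, 0.25, 0, 0, 0, 100], [-0.98, -0.28, 0.25, 0, 0, 0, 100], [-0.98, -0.28, 0.25, 0, 0, 0, 100]]])

```text
time_s: 1.43
tcp_pos: [0.4399, 0.4374, 0.1507]
eef_rot: [0.128, 0.992, -0.0, -0.0]
force: [-0.2, 0.1, 0.8]
finger_gap: 1.004
grip_force: 0.0
```

Call:
play_rows(rows=[[[-0.98, -0.28, 0.25, 0, 0, 0, 100], [-0.98, -0.28, 0.25, 0, 0, 0, 100], [-0.98, -0.28, 0.25, 0, 0, 0, 100], [-0.98, -0.28, 0.25, 0, 0, 0, 100], [-0.98, -0.28, 0.25, 0, 0, 0, 100], [-0.98, -0.28, 0.25, 0, 0, 0, 100], [0, 0, 0, 0, 0, 1, 100], [0, 0, 0, 0, 0, 1, 100]]])

```text
time_s: 2.1
tcp_pos: [0.5457, 0.3737, 0.1202]
eef_rot: [0.2, 0.98, -0.001, -0.0]
force: [-0.2, -0.4, -0.2]
finger_gap: 0.997
grip_force: 0.0
```

Call:
play_rows(rows=[[[0, 0, 0, 0, 0, 1, 100], [0, 0, 0, 0, 0, 1, 100], [0, 0, 0, 0, 0, 1, 100], [0, 0, 0, 0, 0, 1, 100], [0, 0, 0, 0, 0, 1, 100], [0, 0, 0, 0, 0, 1, 100], [0, 0, 0, 0, 0, 1, 100], [0, 0, 0, 0, 0, 1, 100]]])

```text
time_s: 2.77
tcp_pos: [0.5442, 0.3756, 0.1208]
eef_rot: [0.461, 0.887, -0.0, -0.0]
force: [-0.0, -0.9, 0.3]
finger_gap: 1.001
grip_force: 0.0
```

Call:
play_rows(rows=[[[0, 0, 0, 0, 0, 1, 100], [0, 0, 0, 0, 0, 1, 100], [0, 0, 0, 0, 0, 1, 100], [0, 0, 0, 0, 0, 1, 100], [0, 0, 0, 0, 0, 1, 100], [0, 0, 0, 0, 0, 1, 100], [0, 0, 0, 0, 0, 1, 100], [0, 0, 0, 0, 0, 1, 100]]])

```text
time_s: 3.43
tcp_pos: [0.5442, 0.3757, 0.1208]
eef_rot: [0.688, 0.726, -0.0, -0.0]
force: [0.1, 0.8, -0.2]
finger_gap: 0.998
grip_force: 0.0
```

Call:
play_rows(rows=[[[0, 0, 0, 0, 0, 1, 100], [0, 0, 0, 0, 0, 1, 100], [0, 0, 0, 0, 0, 1, 100], [0, 0, 0, 0, 0, 1, 100], [0, 0, 0, 0, 0, 0, 100]]])

```text
time_s: 3.85
tcp_pos: [0.5441, 0.3758, 0.1207]
eef_rot: [0.782, 0.623, -0.001, 0.0]
force: [0.5, 0.2, -0.2]
finger_gap: 1.001
grip_force: 0.0
```

Call:
play_rows(rows=[[[0, 0, 0.9, 0, 0, 0, 100], [0, 0, 0.9, 0, 0, 0, 100], [0, 0, 0.9, 0, 0, 0, 100], [0, 0, 0.9, 0, 0, 0, 100], [0, 0, 0.8, 0, 0, 0, 100], [0, 0, 0.7, 0, 0, 0, 100], [0, 0, 0.6, 0, 0, 0, 100], [0, 0, 0, 0, 0, 0, 100]]])

```text
time_s: 4.52
tcp_pos: [0.543, 0.375, 0.0045]
eef_rot: [0.781, 0.625, -0.002, -0.0]
force: [-1.4, -0.1, -0.1]
finger_gap: 1.001
grip_force: 0.0
```

Call:
play_rows(rows=[[[0, 0, 0, 0, 0, 0, 70], [0, 0, 0, 0, 0, 0, 50], [0, 0, 0, 0, 0, 0, 40], [0, 0, 0, 0, 0, 0, 30], [0, 0, 0, 0, 0, 0, 30], [0, 0, 0, 0, 0, 0, 30], [0, 0, 0, 0, 0, 0, 30], [0, 0, 0, 0, 0, 0, 30]]], grip_force=35)

```text
time_s: 5.18
tcp_pos: [0.5452, 0.3763, 0.0086]
eef_rot: [0.781, 0.625, 0.001, -0.0]
force: [-1.3, -0.0, 6.6]
finger_gap: 0.455
grip_force: 35.7
```

Call:
play_rows(rows=[[[0, 0, -0.3, 0, 0, 0, 30], [0, 0, -0.6, 0, 0, 0, 30], [0, 0, -1, 0, 0, 0, 30], [0, 0, -1, 0, 0, 0, 30], [0, 0, -1, 0, 0, 0, 30], [0, 0, -1, 0, 0, 0, 30], [0, 0, -1, 0, 0, 0, 30], [0, 0, -1, 0, 0, 0, 30]]])

```text
time_s: 5.85
tcp_pos: [0.5445, 0.3757, 0.1473]
eef_rot: [0.781, 0.624, 0.0, 0.0]
force: [0.6, 0.5, 1.0]
finger_gap: 0.456
grip_force: 35.2
```

```bash
python3 - <<'E'
from m import *
c=snap('side','side1.png');o=robot.get_obs();p=o['tcp_pos'];r=R.from_quat(o['eef_rot'])
print(p,r.as_matrix()[:,:2].T,o['finger_gap'],o['grip_force'],o['joints'].round(2))
print(proj(c,[p+[0,0,.018-.0026]]))
E
```

```text
[0.54642813 0.37669791 0.15170252] [[ 0.22045035  0.97538533  0.00500944]
 [ 0.97538626 -0.22047016  0.00381571]] 0.4513573112112917 35.272908601909876 [-1.    0.58  0.49  1.61 -0.3   1.02 -0.65]
[[165.62805202 289.62650652]]
```

```bash
python3 - <<'E'
import cv2
s=cv2.imread('pics/side1.png'); cv2.imwrite('pics/z1.png',cv2.resize(s[240:340,110:230],(720,600),interpolation=cv2.INTER_CUBIC))
E
```

```text
(no output)
```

View pics/z1.png

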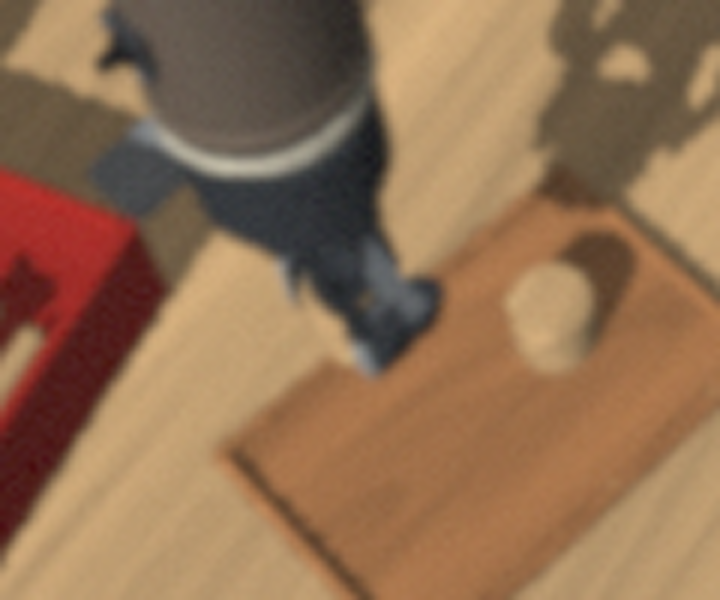

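The crop shows the collar held between the fingers at about side px (163,297), mostly hidden by a finger. The disc is still in the tray at about (201,292). I'll carry the collar over the pin and turn the fingers square to the side view.

Call:
play_rows(rows=[[[-0.5, 0.01, 0, 0, 0, 0, 30], [-0.99, 0.01, 0.03, 0, 0, 0, 30], [-0.99, 0.01, 0.03, 0, 0, 0, 30], [-0.99, 0.01, 0.03, 0, 0, 0, 30], [-0.99, 0.01, 0.03, 0, 0, 0, 30], [-0.99, 0.01, 0.03, 0, 0, 0, 30], [-0.99, 0.01, 0.03, 0, 0, 0, 30], [-0.99, 0.01, 0.03, 0, 0, 0, 30]]])

```text
time_s: 6.57
tcp_pos: [0.5122, 0.2285, 0.1405]
eef_rot: [0.781, 0.624, -0.001, -0.0]
force: [0.4, -0.3, -0.1]
finger_gap: 0.452
grip_force: 35.3
```

Call:
play_rows(rows=[[[-0.99, 0.01, 0, 0, 0, 0, 30], [-0.99, 0.01, 0.03, 0, 0, 0, 30], [-0.99, 0.01, 0.03, 0, 0, 0, 30], [-0.99, 0.01, 0.03, 0, 0, 0, 30], [-0.99, 0.01, 0.03, 0, 0, 0, 30], [-0.99, 0.01, 0.03, 0, 0, 0, 30], [-0.99, 0.01, 0.03, 0, 0, 0, 30], [-0.99, 0.01, 0.03, 0, 0, 0, 30]]])

```text
time_s: 7.23
tcp_pos: [0.4786, 0.074, 0.1364]
eef_rot: [0.781, 0.624, -0.001, -0.0]
force: [1.1, -0.6, -0.3]
finger_gap: 0.453
grip_force: 35.3
```

Call:
play_rows(rows=[[[-0.99, 0.01, 0, 0, 0, 0, 30], [-0.99, 0.01, 0.03, 0, 0, 0, 30], [-0.99, 0.01, 0.03, 0, 0, 0, 30], [-0.99, 0.01, 0.03, 0, 0, 0, 30], [-0.99, 0.01, 0.03, 0, 0, 0, 30], [-0.7, 0.01, 0, 0, 0, 0, 30], [-0.5, 0, 0, 0, 0, -1, 30], [0, 0, 0, 0, 0, -1, 30]]])

```text
time_s: 7.9
tcp_pos: [0.4522, -0.0473, 0.1341]
eef_rot: [0.736, 0.677, -0.001, -0.0]
force: [0.4, 0.0, -0.1]
finger_gap: 0.452
grip_force: 35.3
```

Call:
play_rows(rows=[[[0, 0, 0, 0, 0, -1, 30], [0, 0, 0, 0, 0, -1, 30], [0, 0, 0, 0, 0, -1, 30], [0, 0, 0, 0, 0, -1, 30], [0, 0, 0, 0, 0, -1, 30], [0, 0, 0, 0, 0, -1, 30], [0, 0, 0, 0, 0, -1, 30], [0, 0, 0, 0, 0, 0, 30]]])

```text
time_s: 8.57
tcp_pos: [0.453, -0.045, 0.1341]
eef_rot: [0.549, 0.836, -0.0, -0.0]
force: [0.2, 0.5, -0.4]
finger_gap: 0.456
grip_force: 35.3
```

```bash
python3 - <<'E'
from m import *
c=snap('side','side2.png');o=robot.get_obs();p=o['tcp_pos'];r=R.from_quat(o['eef_rot'])
print(o['time_s'],p,r.as_matrix()[:,:2].T,o['finger_gap'],o['grip_force'],o['joints'].round(2))
print(proj(c,[p+[0,0,.018-.0026]]))
cv2.imwrite('pics/z2.png',cv2.resize(c['img'][150:250,220:340,::-1],(720,600),interpolation=cv2.INTER_CUBIC))
E
```

```text
8.6167 [ 0.45312542 -0.04501179  0.134162  ] [[-3.93846350e-01  9.19176127e-01  5.47266367e-04]
 [ 9.19175701e-01  3.93846702e-01 -8.97589410e-04]] 0.4547645766502367 35.26737056672573 [-0.41  0.26  0.48  2.12 -0.16  0.79  0.57]
[[278.48627194 197.38366468]]
```

View pics/z2.png

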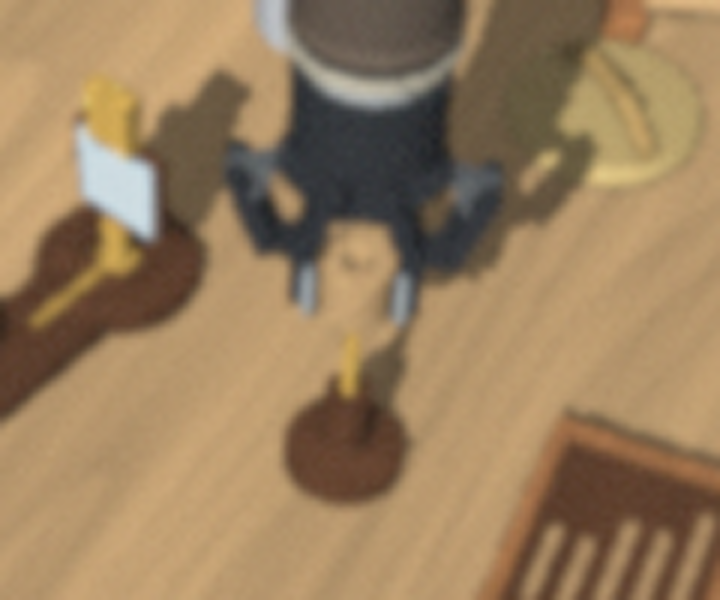

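The crop shows the collar between the fingers with its bore at about zoom (357,260), which is px (279,193). The bare pin is just below it, its tip at about px (278,205), so the lateral alignment is close. I'll refine both numerically.

```bash
python3 - <<'E'
from m import *
c=load('side2.png');hs=cv2.cvtColor(c['img'],cv2.COLOR_RGB2HSV).astype(int);h,S,v=[hs[:,:,i] for i in range(3)]
print('V');
for y in range(183,217): print(y,' '.join('%3d'%q for q in v[y,268:290]),' | ',' '.join('%2d'%q for q in h[y,268:290]))
E
```

```text
V
183 178 155 111  62  55  58  59  61  58  50  50  57  63  62  60  59  61  60  57  55  56  61  |  17 17 16 20 110 102 110 105 102 111 116 103 113 110 103 111 103 111 113 120 107 107
184 176 158 106  63  54  59  57  56  54  50  56  61  59  59  61  62  60  61  51  48  51  57  |  17 18 18  0 99 107 103 111 115 120 106 109 108 107 120 103 113 107 107 105 95 24
185 160 139  95  54  54  62  58  56  52  52  59  59  64  63  63  62  61  60  53  49  45  57  |  16 16 16 150 120 113 105 128 90 130 120 120 105 105 102 111 105 113 105 116 98 10
186 123 104  73  56  57  61  64  79  85  85  87  90  91  83  74  67  59  61  58  51  46  49  |  17 15 18 107 107 115 160 14 16 13 17 17 13 15 10 170 130 111 115 105 105 20
187  78  70  53  57  60  63  87 121 131 130 134 138 141 132 124 113  92  67  59  59  49  49  |  13  9 110 105 111 120 14 17 16 16 16 17 17 16 17 15 17  0 115 108 108  0
188  54  55  54  57  59  66 102 142 156 153 166 175 176 172 170 158 126  83  63  59  52  41  |  120 105 105 107 111  0 16 16 16 17 17 17 17 18 18 17 15 12 111 107 114 135
189  58  54  57  60  61  69 103 141 157 167 182 189
[... 3838 characters left out ...]
7 17 16 16 18 20 20 20 17 16 16 17 17 16 17 16 17 18
213 193 189 186 187 190 184 157 126 144 187 185 138 102  96  96  98  98 101 127 158 176 181  |  17 17 18 17 17 17 16 15 18 20 21 20 16 14 17 16 18 17 17 17 17 17
214 190 187 189 190 192 176 141 109 139 180 179 134  97  92  98  97  99 113 140 171 176 178  |  17 17 17 17 17 17 15 15 18 20 20 19 16 13 13 16 17 17 18 17 17 17
215 190 188 189 186 178 161 125 101 119 159 160 125  98  94  93  97 100 123 157 176 180 181  |  17 18 17 16 17 17 15 13 17 19 19 17 13 13 15 17 16 17 17 17 17 16
216 189 186 183 167 147 124 101  93 100 118 120 105  91  84  90  95 100 128 164 178 181 186  |  17 17 17 17 16 16 14 10 14 17 16 14 11 13 14 16 17 17 18 17 17 16
```

```bash
python3 - <<'E'
from m import *
c=load('side2.png');p=np.array([.45313,-.04501,.13416])
b=p[2]-.0026
print('pred top,bot',proj(c,[[p[0],p[1],b+.036],[p[0],p[1],b]]))
a=np.arange(0,6.283,.1);P=lambda z:proj(c,np.c_[p[0]+.02*np.cos(a),p[1]+.02*np.sin(a),z+0*a])
print('silh',P(b+.036).min(0),P(b).max(0),P(b+.036)[:,0].max())
q=onz(c,[[279.1,193.2]],b+.036);print('bore',q)
q2=onz(c,[[279.2,195.75]],b+.018);print('silh mid',q2)
print('tip',onz(c,[[278.1,205.0]],.106),'mid',onz(c,[[278.1,210.3]],.083),'px/mm',proj(c,[q[0]+[.001,0,0],q[0]+[0,.001,0],q[0]+[0,0,.001]])-proj(c,q))
E
```

```text
pred top,bot [[278.80323929 193.40725829]
 [278.17262386 201.27003251]]
silh [272.10402257 188.47928713] [284.72234164 206.29310937] 285.5056105733859
bore [[ 0.45274669 -0.046195    0.16756   ]]
silh mid [[ 0.45429713 -0.05195479  0.14956   ]]
tip [[ 0.45524086 -0.0514735   0.106     ]] mid [[ 0.45304882 -0.04987602  0.083     ]] px/mm [[-0.29720955 -0.12539022]
 [-0.15421986  0.21549552]
 [ 0.01807952 -0.22366077]]
```

```bash
python3 - <<'E'
from m import *
a=load('side0.png')['img'].astype(int);b=load('side2.png')['img'].astype(int)
d=b-a
for k,n in ((0,'R'),(2,'B')):
    print(n)
    for y in range(196,212): print(y,' '.join('%4d'%q for q in d[y,270:288,k]))
E
```

```text
R
196  -60  -45  -59  -38   -8    9   12    9    4    4   11    9    8   -1  -25  -52  -56  -63
197  -54  -43  -54  -33   -5   10   13   13   11   11   11   13    5  -16  -43  -59  -49  -51
198  -51  -44  -56  -30   -7    7   10   12   13   16   10    5  -10  -29  -57  -67  -41  -52
199  -49  -44  -53  -31   -6    3   11   16   13   17    6   -2  -20  -36  -58  -62  -39  -45
200  -40  -40  -52  -32   -6    4   10   13   18   17    5   -9  -21  -40  -62  -62  -35  -32
201  -23  -34  -44  -20   -5    4   13   14   18    8   -5  -16  -28  -40  -60  -55  -28  -15
202   -8  -20  -25   -8    2   11   12   15   10    1  -10  -15  -27  -35  -48  -49  -26   -7
203    1   -2   -4    2    4    7    9   13    5    3   -9  -15  -19  -21  -26  -25  -12   -1
204    5    2    3    3    0    3    3    9    6   -2   -7  -10  -10   -8   -7   -6   -4    1
205    4    5    5    3    1   -1    2    0    3    0   -5   -6   -3    1    2    1    4    3
206    3    2    4    5    3    1    0    1    2    4    0   -3    2    4    6    2    2    2
207    3    5    2    2    4    4    2    4    6    5    2    4 
[... 1211 characters left out ...]
 1   -4   -5   -4   -1   -2    5   23   17
205    2    4    5    1    3    1    2    0    4    3   -2   -3   -2    1    0    2    4    1
206    1    0    2    3    0    2    1   -1   -1    2    2   -3    1    2    3    1    1    2
207    1    2    0    2    3    4    1    3    5    3    1    4    5    4    3    4    1    1
208    2    2    2    4    2    2    2    5    1    1    0    3    1    4   -2    2    1    0
209    4    3    1    2    4    2    4    2   -2    2    5    0    5    6   -3    2    6    3
210    6    1    3    4    4    3    0    4    4    4    0   -1    2    3    2    3   -1    3
211   10    0    3    1    1    5    4    3    4    5    1    1    1    1    5   -1    0    3
```

Call:
play_rows(rows=[[[0, 0, 0.5, 0, 0, 0, 30], [0, 0, 0.4, 0, 0, 0, 30], [0, 0, 0.2, 0, 0, 0, 30], [0, 0, 0, 0, 0, 0, 30]]])

```text
time_s: 8.95
tcp_pos: [0.4531, -0.0446, 0.111]
eef_rot: [0.55, 0.835, -0.001, -0.001]
force: [-0.9, -1.1, 1.0]
finger_gap: 0.453
grip_force: 35.3
```

Call:
play_rows(rows=[[[0, 0, 0.1, 0, 0, 0, 30], [0, 0, 0.1, 0, 0, 0, 30], [0, 0, 0.1, 0, 0, 0, 30], [0, 0, 0, 0, 0, 0, 30]]])

```text
time_s: 9.28
tcp_pos: [0.4541, -0.0446, 0.1062]
eef_rot: [0.55, 0.835, -0.0, -0.0]
force: [0.6, -0.1, 0.6]
finger_gap: 0.456
grip_force: 35.3
```

```bash
python3 - <<'E'
from m import *
o=robot.get_obs();print(o['tcp_pos'],o['force'],o['torque'])
E
```

```text
[ 0.4540728  -0.04456879  0.10621385] [ 0.61996618 -0.11961148  0.64779616] [-0.02346038  0.01384738 -0.00257779]
```

Call:
play_rows(rows=[[[0, 0, 0.1, 0, 0, 0, 30], [0, 0, 0.1, 0, 0, 0, 30], [0, 0, 0.1, 0, 0, 0, 30], [0, 0, 0, 0, 0, 0, 30]]])

```text
time_s: 9.62
tcp_pos: [0.4541, -0.045, 0.1002]
eef_rot: [0.55, 0.835, -0.0, 0.0]
force: [0.3, -1.3, -1.3]
finger_gap: 0.458
grip_force: 35.3
```

```bash
python3 - <<'E'
from m import *
c=snap('side','side3.png');o=robot.get_obs();print(o['tcp_pos'],o['force'],o['torque'])
cv2.imwrite('pics/z3.png',cv2.resize(c['img'][170:240,240:320,::-1],(640,560),interpolation=cv2.INTER_CUBIC))
E
```

```text
[ 0.45402471 -0.04494085  0.10026844] [ 1.1614295  -2.04796423 -1.38357574] [-0.40638743  0.03414641 -0.03017804]
```

View pics/z3.png

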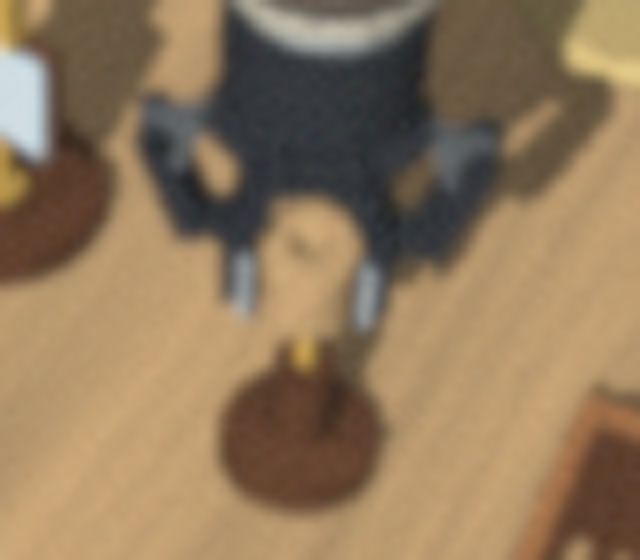

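The crop shows the collar's underside now over the pin, with only the lower pin visible at zoom (305,352). The force (+1.2,-2.0 N) and torque show the tip is inside the bore, touching on one side. I'll yield about 2 mm along -x of the tool and continue down.

Call:
play_rows(rows=[[[-0.1, 0, 0, 0, 0, 0, 30], [0, 0, 0, 0, 0, 0, 30], [0, 0, 0, 0, 0, 0, 30]]])

```text
time_s: 9.92
tcp_pos: [0.4551, -0.0464, 0.1006]
eef_rot: [0.55, 0.835, 0.0, 0.0]
force: [-0.4, 0.8, -0.4]
finger_gap: 0.457
grip_force: 35.3
```

```bash
python3 - <<'E'
from m import *
o=robot.get_obs();print(o['tcp_pos'],o['force'],o['torque'])
E
```

```text
[ 0.45511437 -0.0464066   0.10055926] [-0.39841146  0.7582955  -0.3854793 ] [-0.00358282  0.00178835 -0.01681126]
```

Call:
play_rows(rows=[[[-0.03, 0, 0.15, 0, 0, 0, 30], [0, 0, 0.15, 0, 0, 0, 30], [0, 0, 0.15, 0, 0, 0, 30], [0, 0, 0, 0, 0, 0, 30]]])

```text
time_s: 10.25
tcp_pos: [0.4548, -0.0469, 0.0908]
eef_rot: [0.55, 0.835, -0.0, -0.0]
force: [0.6, -0.3, 0.0]
finger_gap: 0.454
grip_force: 35.3
```

```bash
python3 - <<'E'
from m import *
o=robot.get_obs();print(o['tcp_pos'],o['force'],o['torque'])
E
```

```text
[ 0.45477389 -0.04687271  0.09079801] [ 0.56134596 -0.34194528  0.01155218] [ 0.00710408 -0.03283847  0.04610049]
```

Call:
play_rows(rows=[[[0, 0, 0.25, 0, 0, 0, 30], [0, 0, 0.25, 0, 0, 0, 30], [0, 0, 0.25, 0, 0, 0, 30], [0, 0, 0.25, 0, 0, 0, 30], [0, 0, 0, 0, 0, 0, 30]]])

```text
time_s: 10.67
tcp_pos: [0.4545, -0.047, 0.0704]
eef_rot: [0.55, 0.835, -0.001, -0.001]
force: [-0.1, -0.6, -0.1]
finger_gap: 0.451
grip_force: 35.3
```

```bash
python3 - <<'E'
from m import *
o=robot.get_obs();print(o['tcp_pos'],o['force'],o['torque'])
E
```

```text
[ 0.45450144 -0.04696199  0.07036762] [-0.11036166 -0.64711786 -0.10195621] [-0.03196476 -0.04418109  0.00485032]
```

Call:
play_rows(rows=[[[0, 0, 0.1, 0, 0, 0, 30], [0, 0, 0.1, 0, 0, 0, 30], [0, 0, 0.1, 0, 0, 0, 30], [0, 0, 0, 0, 0, 0, 30]]])

```text
time_s: 11.0
tcp_pos: [0.4551, -0.047, 0.0652]
eef_rot: [0.55, 0.835, -0.0, -0.0]
force: [-0.2, -1.1, -0.3]
finger_gap: 0.458
grip_force: 35.3
```

Call:
play_rows(rows=[[[0, 0, 0.05, 0, 0, 0, 30], [0, 0, 0.05, 0, 0, 0, 30], [0, 0, 0, 0, 0, 0, 30]]])

```text
time_s: 11.25
tcp_pos: [0.4552, -0.047, 0.0634]
eef_rot: [0.55, 0.835, 0.0, -0.0]
force: [-0.3, -0.5, -0.6]
finger_gap: 0.452
grip_force: 35.3
```

```bash
python3 - <<'E'
from m import *
o=robot.get_obs();print(o['tcp_pos'],o['force'],o['torque'])
E
```

```text
[ 0.45518213 -0.0469734   0.06339912] [-0.27257765 -0.53385317 -0.61610905] [-0.02467082  0.02625151  0.02088821]
```

Call:
play_rows(rows=[[[0, 0, 0.05, 0, 0, 0, 30], [0, 0, 0.05, 0, 0, 0, 30], [0, 0, 0, 0, 0, 0, 30]]])

```text
time_s: 11.5
tcp_pos: [0.4554, -0.047, 0.0624]
eef_rot: [0.55, 0.835, 0.0, -0.0]
force: [-4.6, -0.1, 14.7]
finger_gap: 0.451
grip_force: 36.7
```

```bash
python3 - <<'E'
from m import *
o=robot.get_obs();print(o['tcp_pos'],o['force'],o['torque'])
E
```

```text
[ 0.45540891 -0.04696796  0.06238015] [-4.5778886  -0.08093716 14.65823701] [-0.02413824  0.94773904  0.05200046]
```

Contact at TCP z 0.0624 with 14.7 N matches the predicted seated height. I'll relieve the push, open and rise.

Call:
play_rows(rows=[[[0, 0, -0.06, 0, 0, 0, 30], [0, 0, 0, 0, 0, 0, 50], [0, 0, 0, 0, 0, 0, 70], [0, 0, 0, 0, 0, 0, 100], [0, 0, 0, 0, 0, 0, 100], [0, 0, 0, 0, 0, 0, 100], [0, 0, 0, 0, 0, 0, 100], [0, 0, 0, 0, 0, 0, 100]]])

```text
time_s: 12.17
tcp_pos: [0.4552, -0.047, 0.0626]
eef_rot: [0.55, 0.835, -0.0, -0.0]
force: [-0.4, 0.0, 0.9]
finger_gap: 1.0
grip_force: 0.0
```

Call:
play_rows(rows=[[[0, 0, -0.3, 0, 0, 0, 100], [0, 0, -0.6, 0, 0, 0, 100], [0, 0, -1, 0, 0, 0, 100], [0, 0, -1, 0, 0, 0, 100], [0, 0, -1, 0, 0, 0, 100], [0, 0, -1, 0, 0, 0, 100], [0, 0, -1, 0, 0, 0, 100], [0, 0, -1, 0, 0, 0, 100]]])

```text
time_s: 12.83
tcp_pos: [0.455, -0.0472, 0.2021]
eef_rot: [0.55, 0.835, 0.0, 0.0]
force: [-0.2, -0.5, -0.0]
finger_gap: 0.999
grip_force: 0.0
```

```bash
python3 - <<'E'
from m import *
c=snap('side','side4.png');d=snap('top','top4.png');o=robot.get_obs();print(o['time_s'],o['tcp_pos'],o['force'],o['finger_gap'],o['joints'].round(2))
cv2.imwrite('pics/z4.png',np.hstack([cv2.resize(c['img'][140:240,180:310,::-1],(520,400),interpolation=cv2.INTER_CUBIC),cv2.resize(d['img'][140:240,190:260,::-1],(280,400),interpolation=cv2.INTER_CUBIC)]))
E
```

```text
12.9333 [ 0.45692313 -0.04719651  0.20383172] [ 0.20934664 -0.44646149  0.22380877] 0.9978464496043937 [-0.45  0.15  0.51  2.05 -0.09  0.96  0.51]
```

View pics/z4.png

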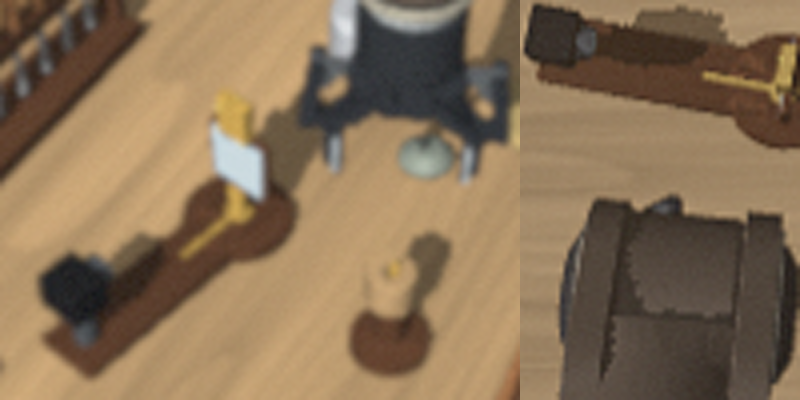

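The crop shows the collar seated on the post, its bore around the pin and the pin tip showing at zoom (394,268). The stand and mirror are untouched. Next I'll measure the stand axis, its direction and the tab.

```bash
python3 - <<'E'
from m import *
t=load('top0.png');s=load('side0.png')
def ch(c): 
    im=c['img'].astype(float); return im[:,:,0],im[:,:,2],cv2.cvtColor(c['img'],cv2.COLOR_RGB2HSV).astype(int)
Rr,B,hs=ch(t)
# pointer columns (top)
pts=[]
for x in range(238,252):
    w=np.clip(Rr[154:167,x]-115,0,None); 
    if w.sum()>0: pts.append((x,(w*np.arange(154,167)).sum()/w.sum()))
pts=np.array(pts);print('ptr',pts[:,1].round(1));P=onz(t,pts[:9],.015)
vx=cv2.fitLine(P[:,:2].astype(np.float32),cv2.DIST_HUBER,0,.01,.01).ravel();print('pointer top line',vx,np.degrees(np.arctan2(vx[1],vx[0])))
# bar lower edge
e=[]
for x in range(200,238):
    col=Rr[150:180,x];
    k=[i for i in range(5,29) if col[i]<130<=col[i+1] and col[i:i+4].max()>140]
    if k: i=k[-1]; e.append((x,150+i+(130-col[i])/(col[i+1]-col[i])))
e=np.array(e);Q=onz(t,e,.008);l=cv2.fitLine(Q[:,:2].astype(np.float32),cv2.DIST_HUBER,0,.01,.01).ravel();print('bar edge',l,np.degrees(np.arctan2(l[1],l[0])))
# circle: radial edges from centre
def circ(c,c0,angs,zz,rng):
    Rr=c['img'][:,:,0].astype(np.float32);out=[]
    for a in angs:
        r=np.arange(rng[0],rng[1],.1,dtype=np.float32);xs=(c0[0]+r*np.cos(a)).astype(np.float32);ys=(c0[1]+r*np.sin(a)).astype(np.float32)
        pr=cv2.remap(Rr,xs[None],ys[None],cv2.INTER_LINEAR).ravel();g=np.gradient(cv2.GaussianBlur(pr[None],(0,0),5).ravel());i=g.argmax()
        out.append((xs[i],ys[i]))
    W=onz(c,out,zz)[:,:2];A=np.c_[2*W,np.ones(len(W))];q=np.linalg.lstsq(A,(W**2).sum(1),rcond=None)[0];r=np.sqrt(q[2]+q[:2]@q[:2])
    # fixed-radius refine
    from scipy.optimize import least_squares
    f=least_squares(lambda v:np.hypot(*(W-v).T)-.05,q[:2],loss='soft_l1',f_scale=.001)
    return q[:2],r,f.x,np.abs(f.fun).mean()
print('circle top',circ(t,(255.5,162.2),np.radians(np.arange(-25,-5,5).tolist()+np.arange(30,150,5).tolist()),.012,(10,19)))
# side rows
Rs,Bs,hh=ch(s)
y=np.argwhere((hh[:,:,0]>=19)&(hh[:,:,0]<=24)&(hh[:,:,1]>120)&(hh[:,:,2]>100)&(np.mgrid[:384,:512][0]>195)&(np.mgrid[:384,:512][0]<205)&(abs(np.mgrid[:384,:512][1]-230)<8))[:,::-1]
W=onz(s,y,.015);l=cv2.fitLine(W[:,:2].astype(np.float32),cv2.DIST_HUBER,0,.01,.01).ravel();print('pointer side',l,np.degrees(np.arctan2(l[1],l[0])))
print('tab top',onz(t,[[256.5,156.2]],.15),'side tab',onz(s,[[238.2,168]],.13))
# camera box
m=(hs[:,:,2]<62)&(hs[:,:,1]<100);ce,a,mm=comp(m,(198,149),20);k=cv2.findContours(mm.astype(np.uint8),0,1)[0][0];print('box top',ce,a,cv2.minAreaRect(k),onz(t,[ce],.085))
for y in range(148,166): print(y,' '.join('%3d'%q for q in Rr[y,248:268]),'|',' '.join('%2d'%q for q in hs[y,248:268,0]))
E
```

```text
ptr [158.6 158.9 159.3 159.4 159.4 159.5 159.8 159.9 160.3 160.4 160.5 160.8
 160.9 161.3]
pointer top line [ 0.19715798  0.9803717   0.645019   -0.06111622] 78.62918
bar edge [0.20415536 0.9789385  0.6279775  0.01375364] 78.21994
circle top (array([ 0.63141877, -0.11098196]), np.float64(0.04865519716254313), array([ 0.63364634, -0.10919851]), np.float64(0.001736393211442501))
pointer side [ 0.18046156  0.983582    0.6420776  -0.06137688] 79.60335
tab top [[ 0.63425541 -0.10799872  0.15      ]] side tab [[ 0.63543116 -0.10866664  0.13      ]]
box top [197.90740741 148.5       ] 162 ((199.25001525878906, 148.75), (15.297059059143066, 13.532013893127441), 11.309932708740234) [[0.67235781 0.07914374 0.085     ]]
148 167 165 164 146 147 135 127 130 130 128 127 143 127 126 143 166 166 165 165 165 | 17 18 17 15 16 16 16 15 16 15 16 16 17 16 16 17 16 17 18 16
149 164 142 125 100 100  88  82  78  80  82  99 104  79  74 101 128 133 133 140 165 | 17 17 16 14 13 13 11 11 12 11 10 12 15 14 15 17 16 16 17 17
150 125 102  81  83  83  83  83  85  93  86 112  84  75  80  86  85  94  94 108 134 | 16 
[... 1546 characters left out ...]
28 140 147 128  55  73  55  56  55  54  58  52  53  56 | 20 20 21 20 20 21 20 20 21 20 15 14 11 12 11 10 13 12 13 11
162 112 122 126 138 163 172 102 108 103  85  69  91  57  55  56  54  54  52  53  55 | 17 17 18 19 20 21 21 19 20 19 17 18  8 14 12 11 12 15 12 14
163  94  90  95  94 129 171 136 134 100  84  68  80  54  56  54  53  52  59  72  51 | 10  9 10 12 18 21 20 20 14 13 18 18 10 12 12 12 14 11 10 10
164 100  91  89  88 108 161 170 145  88  93 103  59  60  77  75  74  77  79  79  59 | 12 11 13 11 16 20 20 18 10 13 18 14 12 12 12 14 12  9 11 13
165  95  88  91  89  90 119 144 138  81  88  92  81  84  88  88  88  86  83  65  54 | 11 10 12 11 13 16 18 17 11 12 14 11 11 10 12 11 10 12 14 13
```

Call:
play_rows(rows=[[[0, 0, 0, 0, 0, -0.99, 100], [0, 0, 0, 0, 0, -0.99, 100], [0, 0, 0, 0, 0, -0.99, 100], [0, 0, 0, 0, 0, -0.99, 100], [0, 0, 0, 0, 0, -0.99, 100], [0, 0, 0, 0, 0, -0.99, 100], [0, 0, 0, 0, 0, -0.99, 100], [0, 0, 0, 0, 0, -0.99, 100]]])

```text
time_s: 13.6
tcp_pos: [0.4548, -0.047, 0.2003]
eef_rot: [0.299, 0.954, -0.0, -0.0]
force: [-0.8, -0.0, -0.6]
finger_gap: 0.999
grip_force: 0.0
```

Call:
play_rows(rows=[[[0, 0, 0, 0, 0, -0.99, 100], [0, 0, 0, 0, 0, -0.99, 100], [0, 0, 0, 0, 0, -0.99, 100], [0, 0, 0, 0, 0, -0.99, 100], [0, 0, 0, 0, 0, -0.99, 100], [0, 0, 0, 0, 0, -0.99, 100], [0, 0, 0, 0, 0, 0, 100]]])

```text
time_s: 14.18
tcp_pos: [0.4548, -0.047, 0.2003]
eef_rot: [0.097, 0.995, -0.0, -0.0]
force: [-0.9, -0.2, -0.7]
finger_gap: 0.999
grip_force: 0.0
```

Call:
play_rows(rows=[[[-0.94, -0.12, 0, 0, 0, 0, 100], [-0.94, -0.12, 0, 0, 0, 0, 100], [-0.94, -0.12, 0, 0, 0, 0, 100], [-0.94, -0.12, 0, 0, 0, 0, 100], [-0.94, -0.12, 0, 0, 0, 0, 100], [-0.94, -0.12, 0, 0, 0, 0, 100], [-0.94, -0.12, 0, 0, 0, 0, 100], [-0.94, -0.12, 0, 0, 0, 0, 100]]])

```text
time_s: 14.85
tcp_pos: [0.5995, -0.0955, 0.2001]
eef_rot: [0.099, 0.995, -0.0, -0.0]
force: [-0.1, 0.6, 0.8]
finger_gap: 1.0
grip_force: 0.0
```

Call:
play_rows(rows=[[[-0.94, -0.12, 0, 0, 0, 0, 100], [-0.94, -0.12, 0, 0, 0, 0, 100], [0, 0, 0, 0, 0, 0, 100], [0, 0, 0, 0, 0, 0, 100]]])

```text
time_s: 15.18
tcp_pos: [0.6348, -0.1077, 0.1996]
eef_rot: [0.099, 0.995, -0.0, -0.001]
force: [-1.1, 0.8, -0.9]
finger_gap: 1.002
grip_force: 0.0
```

```bash
python3 - <<'E'
from m import *
c=snap('side','side5.png');o=robot.get_obs();r=R.from_quat(o['eef_rot']).as_matrix();print(o['time_s'],o['tcp_pos'],r[:,:2].T.round(4),np.degrees(np.arctan2(r[1,1],r[0,1])),o['finger_gap'],o['joints'].round(2))
print(proj(c,[o['tcp_pos']]))
E
```

```text
15.2333 [ 0.63425217 -0.10732993  0.19983199] [[-9.804e-01  1.972e-01  1.600e-03]
 [ 1.972e-01  9.804e-01 -5.000e-04]] 78.6243974657438 0.999711054304646 [-0.18  0.49  0.4   1.6  -0.21  1.09  1.64]
[[237.7607103  152.67852108]]
```

Call:
play_rows(rows=[[[0, -0.06, 0.9, 0, 0, 0, 100], [0, 0, 0.9, 0, 0, 0, 100], [0, 0, 0.9, 0, 0, 0, 100], [0, 0, 0.8, 0, 0, 0, 100], [0, 0, 0.5, 0, 0, 0, 100], [0, 0, 0.3, 0, 0, 0, 70], [0, 0, 0, 0, 0, 0, 50], [0, 0, 0, 0, 0, 0, 35]]])

```text
time_s: 15.9
tcp_pos: [0.6347, -0.1084, 0.1152]
eef_rot: [0.098, 0.995, 0.0, 0.0]
force: [-0.4, 0.0, 0.1]
finger_gap: 0.602
grip_force: 0.0
```

Call:
play_rows(rows=[[[0, 0, 0, 0, 0, 0, 28], [0, 0, 0, 0, 0, 0, 22], [0, 0, 0, 0, 0, 0, 18], [0, 0, 0, 0, 0, 0, 14], [0, 0, 0, 0, 0, 0, 8], [0, 0, 0, 0, 0, 0, 5], [0, 0, 0, 0, 0, 0, 5], [0, 0, 0, 0, 0, 0, 5]]], grip_force=30)

```text
time_s: 16.57
tcp_pos: [0.6354, -0.1071, 0.1155]
eef_rot: [0.098, 0.995, 0.001, 0.001]
force: [-0.2, 5.2, 5.8]
finger_gap: 0.136
grip_force: 29.6
```

```bash
python3 - <<'E'
from m import *
o=robot.get_obs();r=R.from_quat(o['eef_rot']).as_matrix();print(o['time_s'],o['tcp_pos'],np.degrees(np.arctan2(r[1,1],r[0,1])),o['finger_gap'],o['grip_force'],o['joints'].round(2),'F tool',r.T@o['force'],'T',r.T@o['torque'])
E
```

```text
16.5667 [ 0.63538113 -0.10711994  0.11546065] 78.78348392453951 0.13568543347861658 29.62681531906128 [-0.16  0.57  0.37  1.68 -0.25  0.93  1.67] F tool [ 1.16262983  5.06299993 -5.81052106] T [-1.02064872  0.28251827  0.07963985]
```

Call:
play_rows(rows=[[[0, 0.06, -0.1, 0, 0, 0, 5], [0, 0, 0, 0, 0, 0, 5], [0, 0, 0, 0, 0, 0, 5]]])

```text
time_s: 16.82
tcp_pos: [0.6353, -0.1071, 0.1156]
eef_rot: [0.098, 0.995, -0.0, 0.0]
force: [5.2, 1.3, -8.4]
finger_gap: 0.137
grip_force: 31.7
```

```bash
cat > st.py <<'E'
from m import *
o=robot.get_obs();r=R.from_quat(o['eef_rot']).as_matrix();print(round(o['time_s'],2),o['tcp_pos'].round(4),'yaw',np.degrees(np.arctan2(r[1,1],r[0,1])).round(2),o['finger_gap'].round(3),o['grip_force'],o['joints'].round(2),'F tool',(r.T@o['force']).round(2),'T',(r.T@o['torque']).round(3))
E
python3 st.py
```

```text
Traceback (most recent call last):
  File "st.py", line 2, in <module>
    o=robot.get_obs();r=R.from_quat(o['eef_rot']).as_matrix();print(round(o['time_s'],2),o['tcp_pos'].round(4),'yaw',np.degrees(np.arctan2(r[1,1],r[0,1])).round(2),o['finger_gap'].round(3),o['grip_force'],o['joints'].round(2),'F tool',(r.T@o['force']).round(2),'T',(r.T@o['torque']).round(3))
                                                                                                                                                                    ^^^^^^^^^^^^^^^^^^^^^
AttributeError: 'float' object has no attribute 'round'
```

Call:
play_rows(rows=[[[0, 0, 0.06, 0, 0, -0.6, 5], [0, 0, 0, 0, 0, -0.6, 5], [0, 0, 0, 0, 0, -0.6, 5], [0, 0, 0, 0, 0, -0.6, 5], [0, 0, 0, 0, 0, -0.6, 5], [0, 0, 0, 0, 0, -0.6, 5], [0, 0, 0, 0, 0, 0, 5]]])

```text
time_s: 17.4
tcp_pos: [0.6354, -0.1068, 0.1155]
eef_rot: [-0.028, 1.0, 0.0, 0.0]
force: [1.5, 3.8, 0.4]
finger_gap: 0.138
grip_force: 33.0
```

```bash
sed -i "s/o\['finger_gap'\].round(3)/round(o['finger_gap'],3)/" st.py; python3 st.py
```

```text
17.4 [ 0.6354 -0.1068  0.1155] yaw 93.25 0.138 32.96098351478577 [-0.12  0.57  0.3   1.68 -0.2   0.93  1.89] F tool [-1.73  3.73 -0.35] T [-0.797 -0.492  0.001]
```

Call:
play_rows(rows=[[[0, 0.03, 0, 0, 0, -0.8, 5], [0, 0, 0, 0, 0, -0.8, 5], [0, 0, 0, 0, 0, -0.8, 5], [0, 0, 0, 0, 0, -0.8, 5], [0, 0, 0, 0, 0, -0.8, 5], [0, 0, 0, 0, 0, -0.8, 5], [0, 0, 0, 0, 0, -0.8, 5], [0, 0, 0, 0, 0, -0.8, 5]]])

```text
time_s: 18.07
tcp_pos: [0.6352, -0.1063, 0.1155]
eef_rot: [-0.249, 0.969, 0.0, 0.0]
force: [2.0, 3.4, 0.6]
finger_gap: 0.132
grip_force: 33.0
```

Call:
play_rows(rows=[[[0, 0, 0, 0, 0, -0.3, 5], [0, 0, 0, 0, 0, 0, 5], [0, 0, 0, 0, 0, 0, 5], [0, 0, 0, 0, 0, 0, 5]]])

```text
time_s: 18.4
tcp_pos: [0.6352, -0.1063, 0.1155]
eef_rot: [-0.257, 0.966, 0.0, 0.0]
force: [3.2, 4.3, 1.3]
finger_gap: 0.142
grip_force: 33.0
```

```bash
python3 st.py; python3 - <<'E'
from m import *
c=snap('side','side6.png');d=snap('top','top6.png')
cv2.imwrite('pics/z6.png',np.hstack([cv2.resize(c['img'][145:245,190:310,::-1],(480,400),interpolation=cv2.INTER_CUBIC),cv2.resize(d['img'][140:240,215:295,::-1],(320,400),interpolation=cv2.INTER_CUBIC)]))
E
```

```text
18.4 [ 0.6352 -0.1063  0.1155] yaw 119.83 0.142 32.98471927642822 [-0.04  0.56  0.19  1.67 -0.12  0.92  2.29] F tool [-4.91  2.15 -1.33] T [-0.485 -0.926  0.045]
```

View pics/z6.png

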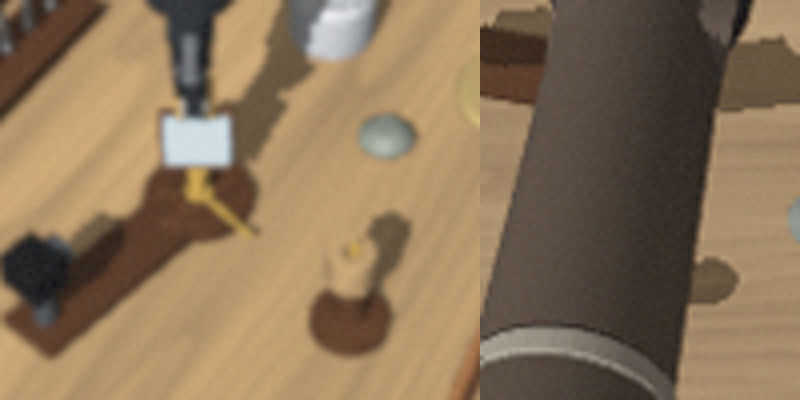

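The crop shows the fingers on the tab with the mirror turned. The pointer's tip is at side px of about (253,204), aimed toward the post and collar at about (277,211). I'll measure the remaining pointer error in the side view.

```bash
python3 - <<'E'
from m import *
a=load('side0.png');b=load('side6.png')
f=lambda c:c['img'][:,:,1].astype(float)-c['img'][:,:,2]
def ptr(w,xr,yr,axis):
    out=[]
    for k in (range(*xr) if axis=='x' else range(*yr)):
        if axis=='x': v=np.clip(w[yr[0]:yr[1],k]-8,0,None);q=np.arange(*yr);p=(k,(v*q).sum()/max(v.sum(),1e-9))
        else: v=np.clip(w[k,xr[0]:xr[1]]-8,0,None);q=np.arange(*xr);p=((v*q).sum()/max(v.sum(),1e-9),k)
        if v.sum()>15: out.append(p)
    return np.array(out)
# baseline of each other
d=f(b)-f(a)
for y in range(188,210): print(y,' '.join('%3d'%q for q in d[y,220:260]))
p1=ptr(d,(244,255),(190,209),'x');p0=ptr(-d,(222,240),(194,206),'y')
for n,p in (('now',p1),('start',p0)):
    W=onz(b,p,.015)[:,:2];l=cv2.fitLine(W.astype(np.float32),cv2.DIST_HUBER,0,.01,.01).ravel();print(n,p.round(1).tolist(),l,np.degrees(np.arctan2(l[1],l[0])))
# circle base side
from scipy.optimize import least_squares
R0=a['img'][:,:,0].astype(np.float32);c0=proj(a,[[.6343,-.1085,.012]])[0];print(c0)
W=[]
for t in np.radians(np.r_[-60:40:5]):
    r=np.arange(.035,.07,.0005);P=proj(a,np.c_[.6343+r*np.cos(t),-.1085+r*np.sin(t),0*r+.012]).astype(np.float32)
    for ang in [0]:
        pr=cv2.remap(R0,P[None,:,0],P[None,:,1],cv2.INTER_LINEAR).ravel();g=np.gradient(cv2.GaussianBlur(pr[None],(0,0),4).ravel());i=g.argmax();W.append((.6343+r[i]*np.cos(t),-.1085+r[i]*np.sin(t)));print(int(np.degrees(t)),r[i].round(4),end=' ')
E
```

```text
188   1   2   1   2   0   0   0   2   1   3   0  -4   2  -2  -1   0  -2   1  -1   6  21  36  31  20  17  15  12   4   3  10   7   5   3   3   3  -1  -1   0   0   2
189  -1   3   0   1   0   0   0   1   0  -1   0   1   2   1   3   3   3   2   4   2   3  12  22  15  17  17  14   6   2   8   6   4   2   1   1   0   1   4   2   2
190   3   2   2   2   0   4   3   2   0  -2   3   0   0  -1  -1   0   0   4   4   2   2   1   4  10  11  12   4   3   3   1   2   0   2  -1  -1  -1   2   1   1  -1
191   1   1   2   1   0   2  -1   0  -1   1   3  -3   1  -2   3   1  -1   3   2   2   0  -1   0   1   6   3   3  -1  -2  -2  -2   1  -1   1   2   1  -1   1   1   4
192   2   1   1   1   3  -2   0   4   3   0   2   1   3  -1   0   1   2   1   3   0   1   1   4   0   2  -2  -1   0   2   1   3   1   2   0   0   0   2   4   1   4
193  -1   1   1   0   1   1   5   1   1  -2   0   0   1   2  -3  -4  -4   0   1   0   5   6  10   7   1   1  -1   0   0   1  -1  -2   2   0   1   2   3  -1   0   2
194   0  -1   3   2   0   0  -2  -1  -1   5  -1  -3  -2  -1 -14 -17 -14  -3   0   2   5  12  19  25  12   3   4   0 
[... 2469 characters left out ...]
 0  -1   3  -1   0   1   0   1   2   1
now [[244.0, 196.3], [245.0, 197.0], [246.0, 198.1], [247.0, 199.0], [248.0, 199.8], [249.0, 200.5], [250.0, 201.2], [251.0, 202.4]] [ 0.94995475 -0.31238762  0.59041196 -0.09150098] -18.203176
start [[235.0, 194.0], [234.9, 195.0], [234.2, 196.0], [233.3, 197.0], [231.9, 198.0], [230.4, 199.0], [229.2, 200.0], [228.2, 201.0], [227.2, 202.0], [226.4, 203.0], [225.9, 204.0]] [ 0.12769543  0.9918134   0.6416143  -0.0659463 ] 82.66356
[239.26780516 191.99732655]
-59 0.038 -55 0.039 -50 0.0405 -45 0.0435 -40 0.0445 -35 0.0455 -29 0.046 -25 0.045 -20 0.045 -14 0.045 -10 0.046 -5 0.0465 0 0.0465 5 0.047 10 0.047 14 0.048 20 0.0485 25 0.0485 29 0.0485 35 0.049
```

```bash
python3 - <<'E'
from m import *
a=load('side0.png');b=load('side6.png')
f=lambda c:c['img'][:,:,1].astype(float)-c['img'][:,:,2]
d=f(b)-f(a);yy,xx=np.mgrid[:384,:512]
def line(w,m,z=.015):
    w=np.where(m,np.clip(w-6,0,None),0);P=np.argwhere(w>0)[:,::-1];ww=w[w>0];W=onz(a,P,z)[:,:2]
    mu=(W*ww[:,None]).sum(0)/ww.sum();C=((W-mu)*ww[:,None]).T@(W-mu);v=np.linalg.eigh(C)[1][:,-1];return mu,v,np.degrees(np.arctan2(v[1],v[0]))%180
col=np.array([.4545,-.0519])
for cut in ((196,202),(196,204),(197,203)):
    # band cut perpendicular to the pointer
    m0=(xx>220)&(xx<240)&(yy>192)&(yy<207)&((yy-xx)>(196-234)+cut[0]-196)&((yy-xx)<(205-224))
    s1=xx+yy;m1=(xx>238)&(xx<256)&(yy>191)&(yy<207)&(s1>440+(cut[0]-196)*2)&(s1<452+(cut[1]-202))
    r0=line(-d,m0);r1=line(d,m1)
    k=np.linalg.solve(np.c_[r0[1],-r1[1]],r1[0]-r0[0]);ax=r0[0]+k[0]*r0[1]
    g=col-ax;print(r0[2],r1[2],'axis',ax,'bearing by axis',np.degrees(np.arctan2(g[1],g[0])),'by mu',np.degrees(np.arctan2(*(col-r1[0])[::-1])))
for ax in ([.6343,-.1087],[.6354,-.1087],[.6337,-.1092]):
    for c in (col,[.4567,-.0512],[.456,-.0527]): g=np.array(c)-ax;print(ax,c,np.degrees(np.arctan2(g[1],g[0])).round(2))
E
```

```text
79.82997343655288 158.4811529249172 axis [ 0.63386376 -0.10797106] bearing by axis 162.6401879352799 by mu 163.87443383021252
79.82997343655288 158.6729804497311 axis [ 0.63388631 -0.10784537] bearing by axis 162.67881929546135 by mu 163.91850051352927
80.21484766082511 156.50997169880893 axis [ 0.63393188 -0.10994821] bearing by axis 162.07302816247474 by mu 163.95320593894652
[0.6343, -0.1087] [ 0.4545 -0.0519] 162.47
[0.6343, -0.1087] [0.4567, -0.0512] 162.06
[0.6343, -0.1087] [0.456, -0.0527] 162.56
[0.6354, -0.1087] [ 0.4545 -0.0519] 162.57
[0.6354, -0.1087] [0.4567, -0.0512] 162.16
[0.6354, -0.1087] [0.456, -0.0527] 162.66
[0.6337, -0.1092] [ 0.4545 -0.0519] 162.27
[0.6337, -0.1092] [0.4567, -0.0512] 161.86
[0.6337, -0.1092] [0.456, -0.0527] 162.36
```

```bash
python3 - <<'E'
from m import *
a=load('side0.png');b=load('side6.png')
f=lambda c:c['img'][:,:,1].astype(float)-c['img'][:,:,2]
d=f(b)-f(a)
def secs(w,p,q):
    p,q=np.array(p,float),np.array(q,float);u=(q-p)/np.hypot(*(q-p));n=np.array([-u[1],u[0]]);o=[];s=np.arange(-4,4.01,.25)
    for t in np.arange(0,np.hypot(*(q-p)),1.):
        P=(p+u*t+s[:,None]*n).astype(np.float32);v=np.clip(cv2.remap(w.astype(np.float32),P[None,:,0],P[None,:,1],1).ravel()-6,0,None);o.append(p+u*t+n*(v*s).sum()/v.sum())
    return np.array(o)
from scipy.optimize import least_squares
S0=secs(-d,(233.6,196.6),(227.5,201.8));S1=secs(d,(243.6,196),(250.5,202))
for nm,S in (('start',S0),('now',S1)):
    W=onz(a,S,.015)[:,:2];l=cv2.fitLine(W.astype(np.float32),cv2.DIST_L2,0,.01,.01).ravel();print(nm,np.degrees(np.arctan2(l[1],l[0]))%180,l[2:])
    r=[]
    for ax in ([.6343,-.1087],[.6354,-.1087],[.6339,-.1075]):
        g=W-ax;r.append(np.degrees(np.arctan2(g[:,1],g[:,0])).round(1).tolist())
    print(*r,sep='\n')
W0=onz(a,S0,.015)[:,:2];W1=onz(a,S1,.015)[:,:2]
# joint: axis + stand angle + mirror change fixed from the tool yaw (2*(119.83-stand))
def res(v):
    o=[]
    for W,th in ((W0,v[2]),(W1,v[3])): n=np.array([-np.sin(th),np.cos(th)]);o+=list((W-v[:2])@n)
    return o
q=least_squares(lambda v:np.r_[res(v),(v[3]-2*np.radians(119.83)+v[2])*.06,(v[:2]-[.6343,-.1087])*.5],[.634,-.1085,1.37,2.82]);print(q.x[:2],np.degrees(q.x[2:]),np.abs(q.fun).max())
g=np.array([.4545,-.0519])-q.x[:2];print('bearing',np.degrees(np.arctan2(g[1],g[0])))
E
python3 st.py
```

```text
start 78.5921 [ 0.64196295 -0.062543  ]
[81.8, 81.2, 81.1, 80.7, 80.6, 80.0, 80.0, 80.2, 80.4]
[83.8, 83.0, 82.7, 82.2, 82.0, 81.3, 81.2, 81.3, 81.4]
[80.7, 80.2, 80.2, 79.9, 79.9, 79.3, 79.4, 79.6, 79.8]
now 160.58647 [ 0.59273446 -0.09175712]
[155.5, 156.5, 157.0, 157.6, 157.9, 157.8, 158.2, 158.6, 158.7, 158.2]
[156.4, 157.3, 157.7, 158.2, 158.4, 158.3, 158.6, 159.0, 159.1, 158.5]
[157.5, 158.3, 158.6, 159.1, 159.2, 159.0, 159.3, 159.6, 159.7, 159.1]
[ 0.63389124 -0.10682501] [ 79.63274587 159.95053713] 0.0009374930512621102
bearing 162.97675070659886
18.5 [ 0.6352 -0.1063  0.1155] yaw 119.84 0.141 32.984885573387146 [-0.04  0.56  0.19  1.67 -0.12  0.92  2.29] F tool [-4.46  2.98 -0.13] T [-0.511 -0.979 -0.004]
```

Call:
play_rows(rows=[[[0, 0, 0, 0, 0, -0.22, 5], [0, 0, 0, 0, 0, 0, 5], [0, 0, 0, 0, 0, 0, 5], [0, 0, 0, 0, 0, 0, 5], [0, 0, 0, 0, 0, 0, 5], [0, 0, 0, 0, 0, 0, 5]]])

```text
time_s: 19.0
tcp_pos: [0.6352, -0.1063, 0.1155]
eef_rot: [-0.265, 0.964, 0.0, 0.0]
force: [3.3, 4.2, 0.1]
finger_gap: 0.135
grip_force: 33.0
```

```bash
python3 st.py; python3 - <<'E'
from m import *
a=load('side0.png')
f=lambda c:c['img'][:,:,1].astype(np.float32)-c['img'][:,:,2]
D=np.mean([f(snap('side','s7%d.png'%i)) for i in range(6)],0)-f(a)
p,q=np.array((243.6,196.)),np.array((250.5,202.));u=(q-p)/np.hypot(*(q-p));n=np.array([-u[1],u[0]]);s=np.arange(-4,4.01,.25);S=[]
for t in np.arange(0,9,1.):
    P=(p+u*t+s[:,None]*n).astype(np.float32);v=np.clip(cv2.remap(D.astype(np.float32),P[None,:,0],P[None,:,1],1).ravel()-6,0,None);S.append(p+u*t+n*(v*s).sum()/v.sum())
W=onz(a,S,.015)[:,:2];l=cv2.fitLine(W.astype(np.float32),cv2.DIST_L2,0,.01,.01).ravel();print(np.degrees(np.arctan2(l[1],l[0]))%180,W.mean(0))
for ax in ([.6343,-.1087],[.6339,-.1068]): g=W.mean(0)-ax;print(np.degrees(np.arctan2(g[1],g[0])))
E
python3 st.py
```

```text
19.0 [ 0.6352 -0.1063  0.1155] yaw 120.77 0.135 32.95231819152832 [-0.04  0.56  0.18  1.67 -0.12  0.92  2.3 ] F tool [-5.    1.9  -0.07] T [-0.558 -0.955  0.008]
162.84909 [ 0.59455851 -0.09382689]
159.48181682904675
161.74969349950442
19.3 [ 0.6352 -0.1063  0.1155] yaw 120.77 0.135 32.95288860797882 [-0.04  0.56  0.18  1.67 -0.12  0.92  2.3 ] F tool [-4.2   2.44  0.54] T [-0.537 -0.99   0.056]
```

```bash
python3 -c "
from rig import robot
print(robot.close_job())"
```

```text
the job is handed in; nothing more can be done
None
```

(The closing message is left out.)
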